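Load the grain tray and hold the loupe at its focal height

TASK

Slide the black grain tray, tab end last, into the inspection stage under its side guides, fully home against the end stop, and let go of it. Then take the hand loupe by its handle and hold it level, the lens centred over the grains and at the height of the red index finger on the stage's column, with the loupe and the robot touching neither stage nor tray. Finish while still holding the loupe there, steady in the air; leave the index ring where it is set and do not disturb the other things on the bench.

Things in the scene. Friction and masses are not known exactly. Their poses are not given: they have to be found in the camera images.
- stage: Inspection stage, screwed down: level grey base plate 140 x 96 mm (x -55 to +85 mm), its top 12 mm above the bench, with guides, end stop and a column. Origin on the bench, right below where the centre of the grains lies when the tray is home; x = horizontal direction in which the tray slides in, z up. Column: round steel, 10 mm thick, at x = +70 mm, y = 0, top at z = 185 mm.
- mouth (a point): On the stage, axes as the stage: where the guides begin (x = -42, y = 0, z = 12 mm). The slot between the guides is 42 mm wide and 9 mm high, ends at the stop's face at x = +45 mm; lips over its sides leave an open view 34 mm wide; lips and stop rise to z = 24 mm. Flared pieces 10 mm long in front of the guides widen to about 52 mm and have no lips.
- tray_home (a point): On the stage, axes as the stage: where the grain tray's origin lies when the tray is fully home against the stop and resting on the base plate: x = -17 mm, y = 0, z = 12 mm in the stage's frame.
- index_tip (a point): At the tip of the red index finger on the red ring (20 mm wide, 12 mm high, finger at mid height) round the column, axes as the stage: the marked focal height, 105 to 155 mm above the bench, varying from start to start. The tip is at x = +50 mm, y = 0 of the stage. The ring slides stiffly on the column and is not to be shifted.
- grain_tray: Loose black tray 124 x 40 mm, 5 mm high at its rims, about 70 g, with a white grid and sand grains stuck fast on it; flat on the bench at the start. Origin at the centre of its underside, x towards the front end that enters the stage first (front edge at x = +62 mm), z up.
- grains (a point): On the tray, axes as the tray: centre of the gridded field with the grains, x = +17 mm, 4 mm above the tray's underside.
- tray_tab (a point): On the tray, axes as the tray: grip point of the upright aluminium finger tab at the tray's rear, x = -46 mm, z = 18 mm; tab 26 mm long (along x), 10 mm thick (along y), its top 29 mm above the tray's underside. With the tray home the tab stays outside the guides, at x = -63 mm of the stage.
- loupe: Loose hand loupe of about 120 g, flat on the bench at the start: round lens in a steel rim of 72 mm outer diameter and 12 mm height, and a flat-sided black handle. Origin at the lens's centre on the underside; the handle runs along -x from x = -46 to -126 mm, 20 mm wide and 14 mm high, z up. The lens is solid to touch.
- lens_centre (a point): On the loupe, axes as the loupe: centre of the lens, 7 mm above the loupe's underside.
- loupe_grip (a point): On the loupe, axes as the loupe: a good grip point in the middle of the handle's height, x = -65 mm, z = 7 mm above the underside.
- petri_1: Bystander: glass petri dish 92 mm wide, 14 mm high, origin at the centre of its underside. Leave it alone.
- lab_timer: Bystander: white timer with coloured keys, 70 x 62 x 18 mm, origin at the centre of its underside. Leave it alone. Fixed beside it, in world coordinates: the drying oven, 355 mm tall, at y < -0.2 m and x > 0.54 m (its door, at y < -0.43 m, with handle from x = 0.45 m), and the balance at x > 0.55 m, y -0.04 to 0.19 m, 317 mm tall (66 mm at its front).
- tweezers: Bystander: steel tweezers 118 mm long lying flat on the bench, about 10 mm high; origin at one end. Leave them alone.
- scoop: Bystander: metal scoop 147 mm long, 17 mm high, lying on the bench. Leave it alone.

How it is judged:
On the way:
1. the grain tray is slid fully home under the guides and let go (x of grain_tray in the frame of tray_home above -0.005 m and horizontal distance between grain_tray and tray_home below 0.006 m and z of grain_tray in the frame of tray_home below 0.003 m and angle between the x axis of grain_tray and the x axis of stage, either way round below 0.08 rad and angle between grain_tray's own z axis and vertical below 0.05 rad and contact force between grain_tray and the fingers below 0.1 N and horizontal distance between grains and stage below 0.008 m), for 0.2 s.
At the end, for the whole second after the job is handed in: Tray home within 5 mm of the stop, under the lips; loupe held still by its handle (fingers 40 mm or more from the lens centre), lens within 10 mm over the grains' centre and 7 mm of the red index's height, level within 0.1 rad, touching no stage or tray, nor does the robot; ring within 4 mm (horizontal distance between lens_centre and grains below 0.01 m and z of lens_centre in the frame of index_tip between -0.007 and 0.007 m and angle between loupe's own z axis and vertical below 0.1 rad and linear speed of loupe below 0.02 m/s and contact force between loupe and the fingers above 1 N and x of the grasp point in the frame of loupe below -0.04 m and contact force between loupe and stage below 0.1 N and contact force between loupe and grain_tray below 0.1 N and contact force between each of stage, grain_tray and the arm below 0.2 N and contact force between each of stage, grain_tray and the fingers below 0.2 N and x of grain_tray in the frame of tray_home above -0.005 m and horizontal distance between grain_tray and tray_home below 0.006 m and z of grain_tray in the frame of tray_home below 0.003 m and angle between the x axis of grain_tray and the x axis of stage, either way round below 0.08 rad and distance of index_tip from where it was at the start of the episode below 0.004 m and horizontal distance between grains and stage below 0.008 m); the arm keeps its last pose, push and grip.
It fails at once if the index ring is shifted on its column by more than 4 mm (distance of index_tip from where it was at the start of the episode above 0.004 m).
It fails at once if another thing on the bench is moved by more than 15 mm (distance of any of petri_1, lab_timer, tweezers, scoop from where it was at the start of the episode above 0.015 m).
It also fails if it takes over 72 s, if anything falls off the work surface, if the arm or the gripper's body presses on something with over 40 N, if the wrist force passes 120 N, or if a joint passes its speed limit or range.

ROBOT

A 6-joint arm with a two-finger parallel gripper is mounted at the origin on a cart in front of the work surface, level with it; the furniture and walls round the work are solid. World frame = base frame: x ahead of the robot, y to its left, z up, the work surface at z = 0. Lengths are in m, angles in rad, forces in N, time in s.
With the tool pointing down it reaches from about 0.35 to 0.85 m from the base axis. Payload 8.1 kg.
Tool frame: the origin (TCP) lies at the very end of the fingers, on their centre line; the grasp point (between the pads) lies 19 mm behind it; x points along the fingers, y is the direction in which the jaws open and shut, and the axes are right-handed (so a half turn about x gives the same grasp; the last joint's range is limited). The gripper opens to 93 mm and grips with 3 to 60 N. Pads are 15 mm wide; open, the fingers measure 128 mm over their backs; the gripper's body (75 mm by 188 mm) begins 65 mm behind the grasp point.
Start: joints at [1.179, 0.13, 1.488, -0, 1.523, -0.085], TCP at [0.181, 0.572, 0.219] pointing down, gripper open.
Joint ranges: [-2.96, 2.96], [-0.89, 2.26], [0.02, 2.5], [-1.34, 4.48], [0, 2.73], [-2.66, 2.66]. Speed limits (rad/s): [2.39, 2.39, 2.79, 3.14, 3.14, 3.14].

INTERFACE

Orientations are given as a rotation vector (axis times angle).
In Python, from plant import * gives the robot as it stands. The module is installed in compiled form; this text tells all that it offers.
- The arm moves only by the tool apply_moves, never from a script. Its argument "series" is a list of rows, each an object with "jaw": the gripper's target within -1 to 1 (shut at 1, half-way at 0, fully open at -1); "linear": the shift along the tool's x, y, z normalised to -1 to 1, where 1 is 0.6 m, a list of three; "roll": the turn about the tool's x normalised to -1 to 1, where 1 is 30 degrees. A call has 1 to 20 rows; each row is the pose to reach, as a shift and turn from the pose measured when the call began, along the tool's axes at that moment; what a row does not reach only later rows make up. A row lasts 1/8 s, in which the tool goes at most 62.5 mm and 10.7 degrees, less where a joint would pass 70% of its speed; a pose out of reach is approached as far as the arm can. A call with a number of a shift or a turn outside -1 to 1 is refused whole. A call with a gripper value outside its range is refused whole. The fingers move at their own pace and stop on an object; "force" is the grip in N (left out, the last holds). Time passes only in rows, so rows that repeat a pose let the fingers close. It gives the time, the measured TCP pose, the force and the opening at its end, in the units of the state.
- read_state(): the state, without advancing time (a new reading comes with each control period).
- read_camera(name): name is "side" or "top" or "wrist"; returns a dict with "pixels" (420x560x3 uint8, blue, green, red), "intrinsics" (3x3 intrinsics, pixels), "D" ([k1, k2, p1, p2, k3] as OpenCV has them; the pictures are not rectified), "rvec" (rotation vector, rad) and "tvec" (3), from world to camera coordinates, as OpenCV has them; the wrist camera has in their place "tool_from_camera" (4x4, takes a point from camera to tool coordinates, whose origin is the TCP and whose axes are the tool frame's). Camera axes: x right, y down, z forward; pixel columns grow to the right and rows downward; lengths in m; the calibration is good to about 2 mm. A picture is of the moment at which its call begins: read the wrist's pose just before it. There is no depth.
- close_job(): hands the job in, once; it reports no verdict.
The state is a dict: "t": time; "q": joint angles; "dq": joint speeds; "joint_torque": joint torques, N m; "tool_pos": TCP position; "orientation": TCP orientation; "force": force on the tool from outside, world axes, zero at the start; "wrist_torque": the same for the moment, N m; "opening": finger opening in m.
Only numpy, scipy, OpenCV 4.12 (cv2) and the standard library are available. Lean on these libraries where they do the work, as an engineer would, in place of code of your own. Each camera call takes 0.05 s, during which the arm holds its last target. There are 200 camera calls.

## Working session

There is one attempt and no reset: what is moved stays moved. The work goes in short steps, Python scripts to look and compute and a tool call to move; the robot and the scene stay as the last step left them, time stands still between calls to the robot, and variables do not carry over. Pictures are saved under pics/ and viewed, about 8 in all and at most 12, crops included, and the job is handed in when it is done.

Besides the shell and the picture viewer there is one more tool, called after ">>>" as name([rows], argument=value, ...), one row to a line, values as JSON. apply_moves: Moves the arm, as the interface text tells. Its arguments: {"type":"object","properties":{"series":{"type":"array"},"force":{"type":"number"}},"required":["series"]}

```bash
mkdir -p pics
cat > h.py <<'E'
from plant import *
import numpy as np, cv2, pickle
def snap(n,f):
    s=read_state(); c=read_camera(n); c['state']=s
    cv2.imwrite(f'pics/{f}.png',c['pixels']); pickle.dump(c,open(f'pics/{f}.pkl','wb')); return c
def load(f): return pickle.load(open(f'pics/{f}.pkl','rb'))
def ext(c):
    if 'rvec' in c: return cv2.Rodrigues(np.array(c['rvec'],float))[0],np.array(c['tvec'],float).ravel()
    s=c['state'];T=np.eye(4);T[:3,:3]=cv2.Rodrigues(np.array(s['orientation'],float))[0];T[:3,3]=s['tool_pos']
    M=np.linalg.inv(T@np.array(c['tool_from_camera']));return M[:3,:3],M[:3,3]
def ray(c,uv):
    R,t=ext(c);p=cv2.undistortPoints(np.array([[uv]],float),np.array(c['intrinsics']),np.array(c['D'])).ravel()
    d=R.T@np.array([p[0],p[1],1]);return -R.T@t,d/np.linalg.norm(d)
def atz(c,uv,z):
    o,d=ray(c,uv);return o+d*(z-o[2])/d[2]
def tri(*obs):
    A=np.zeros((3,3));b=np.zeros(3)
    for c,uv in obs:
        o,d=ray(c,uv);P=np.eye(3)-np.outer(d,d);A+=P;b+=P@o
    x=np.linalg.solve(A,b)
    return x,[np.linalg.norm(np.cross(x-ray(c,uv)[0],ray(c,uv)[1])) for c,uv in obs]
def proj(c,p):
    R,t=ext(c);return cv2.projectPoints(np.array(p,float).reshape(-1,3),cv2.Rodrigues(R)[0],t,np.array(c['intrinsics']),np.array(c['D']))[0].reshape(-1,2)
E
python3 - <<'E'
from h import *
np.set_printoptions(precision=4,suppress=True)
for n in ['top','side','wrist']:
    c=snap(n,n+'0');R,t=ext(c);print(n,-R.T@t,R[2],c['intrinsics'][0][0])
s=read_state();print(s);print(cv2.Rodrigues(np.array(s['orientation']))[0])
E
```

```text
top [0.3159 0.1398 1.4174] [ 0.1731  0.0012 -0.9849] 512.6602646813914
side [ 0.2047 -0.5387  0.7877] [ 0.3183  0.661  -0.6796] 385.7354651143505
wrist [0.1041 0.5964 0.3839] [ 0.2725 -0.0886 -0.9581] 331.60686012955614
{'t': 0.15, 'q': array([ 1.1786,  0.131 ,  1.489 ,  0.    ,  1.523 , -0.0854]), 'dq': array([ 0.0006, -0.0035, -0.0045, -0.0016,  0.0014, -0.0005]), 'joint_torque': array([  0.0011, -56.0474, -49.2339,   0.0769,   0.0304,  -0.0001]), 'tool_pos': array([0.181 , 0.5716, 0.2178]), 'orientation': array([ 0.2397,  1.5577, -0.2419]), 'force': array([-0.3925,  0.8261, -0.5551]), 'wrist_torque': array([ 0.0485, -0.0202,  0.0713]), 'opening': 0.09293950188997986}
[[-0.0005  0.302   0.9533]
 [-0.0013  0.9533 -0.302 ]
 [-1.     -0.0014 -0.0001]]
```

View pics/top0.png

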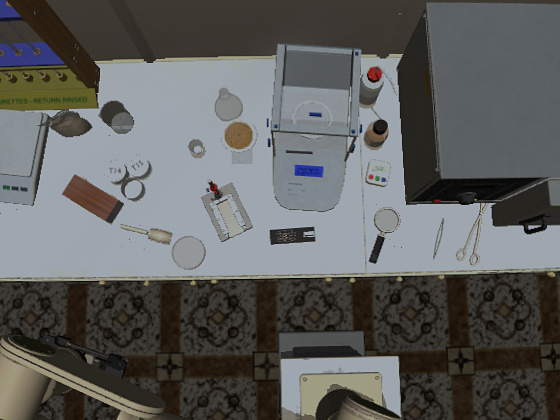

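View pics/side0.png

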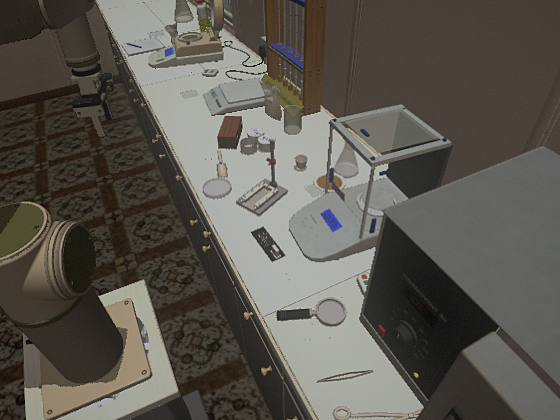

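Top view: stage about (227,212) with the column's foot near (213,190), tray (293,236), loupe lens (386,221), handle (376,248). The side view shows the same things at (262,197), (268,244) and (326,311). Next, enlargements.

Run:
```python
import cv2,numpy as np
t=cv2.imread('pics/top0.png');s=cv2.imread('pics/side0.png')
def crop(im,x,y,w,h,k):
    o=cv2.resize(im[y:y+h,x:x+w],None,fx=k,fy=k,interpolation=cv2.INTER_CUBIC)
    for i in range(0,w,10): cv2.putText(o,str(x+i),(i*k,8),0,.3,(0,0,255)); cv2.line(o,(i*k,10),(i*k,14),(0,0,255))
    for j in range(10,h,10): cv2.putText(o,str(y+j),(0,j*k+3),0,.3,(0,0,255))
    return o
cv2.imwrite('pics/tc.png',crop(t,195,172,132,80,6))
cv2.imwrite('pics/sc.png',crop(s,230,130,80,135,4) if 0 else np.hstack([crop(s,230,135,66,133,6),crop(s,270,270,66,133,6)])[:600])
```

```text
(no output)
```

View pics/tc.png

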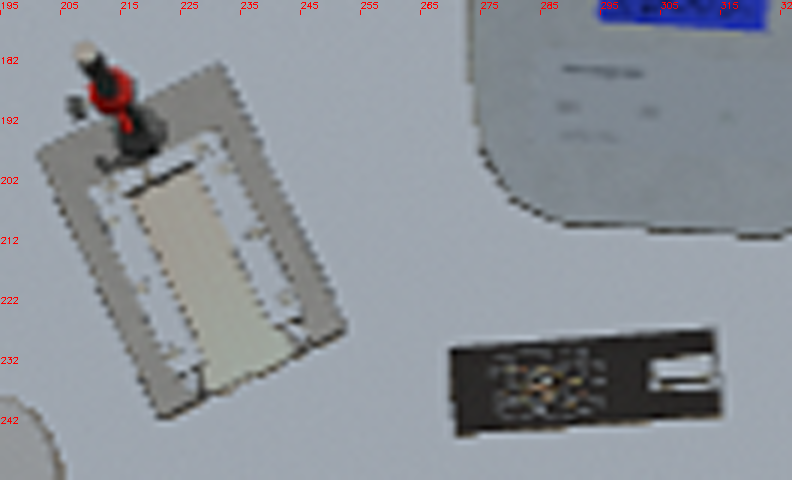

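View pics/sc.png

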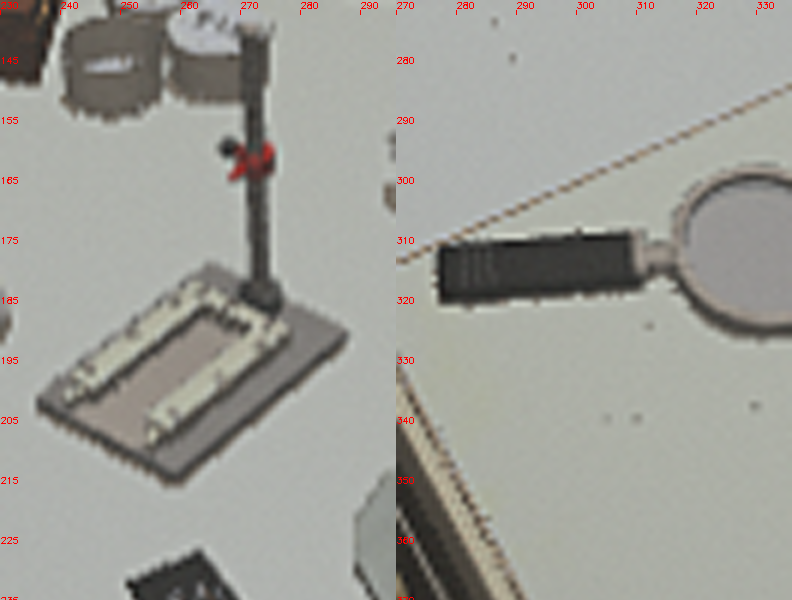

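Base-plate corners: top (201.5,197.5), (231.5,183), (252,226.5), (222,241.5); side (265,179), (288,191), (259,215), (236,202). Tray corners in top: (270,230), (314,227), (315,241.5), (271,244.5), tab to the right, so the front points to +y.

Run:
```python
from h import *
np.set_printoptions(precision=4,suppress=True)
T=load('top0');S=load('side0')
A=[(201.5,197.5),(231.5,183),(252,226.5),(222,241.5)];B=[(265,179),(288,191),(259,215),(236,202)]
P=[]
for a,b in zip(A,B): x,r=tri((T,a),(S,b));print(x,r,atz(T,a,.012));P.append(atz(T,a,.012))
# fit stage: base corners local (+85,+48),(85,-48),(-55,-48),(-55,48)
L=np.array([[85,48],[85,-48],[-55,-48],[-55,48]])/1000.
def fit(L,P):
    P=np.array(P)[:,:2];lc,pc=L.mean(0),P.mean(0);H=(L-lc).T@(P-pc);th=np.arctan2(H[0,1]-H[1,0],H[0,0]+H[1,1])
    R=np.array([[np.cos(th),-np.sin(th)],[np.sin(th),np.cos(th)]]);t=pc-R@lc;return th,t,(L@R.T+t-P)
print('stage',fit(L,P))
Q=[atz(T,a,.005) for a in [(270,230),(314,227),(315,241.5),(271,244.5)]]
print('tray',fit(np.array([[62,-20],[-62,-20],[-62,20],[62,20]])/1000,Q))
print('red',tri((T,(213.5,187)),(S,(272.5,161.5))),tri((T,(209.5,181)),(S,(272.5,139.5))))
print('lens',atz(T,(386.5,220.5),.007),'handle end',atz(T,(371.5,262),.007),'side',atz(S,(326+3,311),.007),atz(S,(277,314.5),.007))
```

```text
[0.5937 0.3728 0.0095] [np.float64(0.0006520170160043008), np.float64(0.0006520170160042338)] [0.5926 0.3725 0.012 ]
[0.6347 0.289  0.0047] [np.float64(0.0004063343771662927), np.float64(0.00040633437716612196)] [0.6326 0.2884 0.012 ]
[0.5091 0.232  0.0041] [np.float64(0.0003727137494906771), np.float64(0.000372713749490688)] [0.5084 0.2313 0.012 ]
[0.4689 0.315  0.0066] [np.float64(0.00030316952485110447), np.float64(0.0003031695248511389)] [0.468  0.3144 0.012 ]
stage (np.float64(0.438166745257235), array([0.5368, 0.2953]), array([[ 0.0008,  0.0023],
       [ 0.0015, -0.0005],
       [-0.001 , -0.0029],
       [-0.0014,  0.001 ]]))
tray (np.float64(1.622154458046925), array([0.4817, 0.1197]), array([[-0.0003,  0.0008],
       [-0.0002, -0.0007],
       [ 0.0003, -0.0011],
       [ 0.0002,  0.001 ]]))
red (array([0.6016, 0.3256, 0.1065]), [np.float64(0.00019004050653788164), np.float64(0.0001900405065379049)]) (array([0.6016, 0.3241, 0.1844]), [np.float64(0.0018725016170339415), np.float64(0.0018725016170339055)])
lens [ 0.5195 -0.1431  0.007 ] handle end [ 0.405  -0.0961  0.007 ] side [ 0.5176 -0.1422  0.007 ] [ 0.406  -0.0948  0.007 ]
```

```bash
cat >> h.py <<'E'
def go(pos,yaw):
    s=read_state();R=cv2.Rodrigues(np.array(s['orientation'],float))[0]
    l=R.T@(np.array(pos)-s['tool_pos'])/.6;y=np.arctan2(R[1,1],R[0,1])
    r=np.degrees((y-yaw+np.pi)%(2*np.pi)-np.pi)/30
    print('t',round(s['t'],2),'pos',np.round(s['tool_pos'],4),'yaw',round(np.degrees(y),1),'lin',np.round(l,4),'roll',round(r,3),'F',np.round(s['force'],1),'open',round(s['opening'],4))
E
python3 -c "
from h import *
go((.40,.36,.24),np.radians(43))"
```

```text
t 0.15 pos [0.181  0.5716 0.2178] yaw 72.4 lin [-0.0367 -0.226   0.4544] roll 0.981 F [-0.4  0.8 -0.6] open 0.0929
```

>>> apply_moves([
  {"jaw":-1,"linear":[-0.01,-0.05,0.1],"roll":0.2},
  {"jaw":-1,"linear":[-0.02,-0.1,0.2],"roll":0.45},
  {"jaw":-1,"linear":[-0.03,-0.15,0.3],"roll":0.7},
  {"jaw":-1,"linear":[-0.037,-0.2,0.4],"roll":0.9},
  {"jaw":-1,"linear":[-0.037,-0.226,0.454],"roll":0.98},
  {"jaw":-1,"linear":[-0.037,-0.226,0.454],"roll":0.98},
  {"jaw":-1,"linear":[-0.037,-0.226,0.454],"roll":0.98},
])

```text
t: 1.02
tool_pos: [0.3994, 0.3601, 0.2399]
orientation: [0.64, 1.475, -0.642]
force: [-0.2, 0.6, 0.3]
opening: 0.0927
```

```bash
python3 -c "
from h import *
c=snap('wrist','w1');L=np.array([[85,48,12],[-55,-48,12],[70,0,185],[0,0,12],[50,0,108]])/1e3
a=.438;R=np.array([[np.cos(a),-np.sin(a),0],[np.sin(a),np.cos(a),0],[0,0,1]])
print(proj(c,L@R.T+[.5368,.2953,0]).round(0).tolist(), proj(c,[.484,.074,.029]))
go((.46,.14,.22),np.radians(14))"
```

```text
[[399.0, 272.0], [275.0, 304.0], [428.0, 411.0], [325.0, 285.0], [380.0, 343.0]] [[186.906241   371.95043975]]
t 1.07 pos [0.399  0.3607 0.2399] yaw 43.1 lin [ 0.0336 -0.1769  0.338 ] roll 0.969 F [0.  0.6 0.2] open 0.0928
```

>>> apply_moves([
  {"jaw":-1,"linear":[0.01,-0.05,0.1],"roll":0.3},
  {"jaw":-1,"linear":[0.02,-0.1,0.2],"roll":0.6},
  {"jaw":-1,"linear":[0.03,-0.15,0.28],"roll":0.9},
  {"jaw":-1,"linear":[0.0336,-0.177,0.338],"roll":0.97},
  {"jaw":-1,"linear":[0.0336,-0.177,0.338],"roll":0.97},
  {"jaw":-1,"linear":[0.0336,-0.177,0.338],"roll":0.97},
])

```text
t: 1.82
tool_pos: [0.4595, 0.1414, 0.22]
orientation: [1.025, 1.316, -1.028]
force: [0.1, -0.0, 0.3]
opening: 0.0927
```

```bash
python3 -c "
from h import *
c=snap('wrist','w2');L=np.array([[85,48,12],[-55,-48,12],[70,0,185],[0,0,12],[50,0,108]])/1e3
a=.438;R=np.array([[np.cos(a),-np.sin(a),0],[np.sin(a),np.cos(a),0],[0,0,1]])
print(proj(c,L@R.T+[.5368,.2953,0]).round(0).tolist(), proj(c,[[.484,.074,.029],[.48,.18,0]]))
go((.484,.074,.12),np.radians(3))
w=load('w1')['pixels'];
A=cv2.resize(w[230:420,240:440],None,fx=2,fy=2,interpolation=2);B=cv2.resize(c['pixels'],(400,300))
o=np.zeros((600,800,3),np.uint8);o[:380,:400]=A;o[:420,400:]=0;o[:300,400:]=B;cv2.imwrite('pics/w12.png',o)"
```

```text
[[474.0, -11.0], [346.0, 118.0], [631.0, -17.0], [392.0, 60.0], [499.0, 27.0]] [[289.55302248 246.96354144]
 [308.6064711  154.03142428]]
t 1.88 pos [0.4595 0.1416 0.22  ] yaw 14.1 lin [0.1667 0.0125 0.1191] roll 0.371 F [-0.2  0.8  0.4] open 0.0928
```

View pics/w12.png

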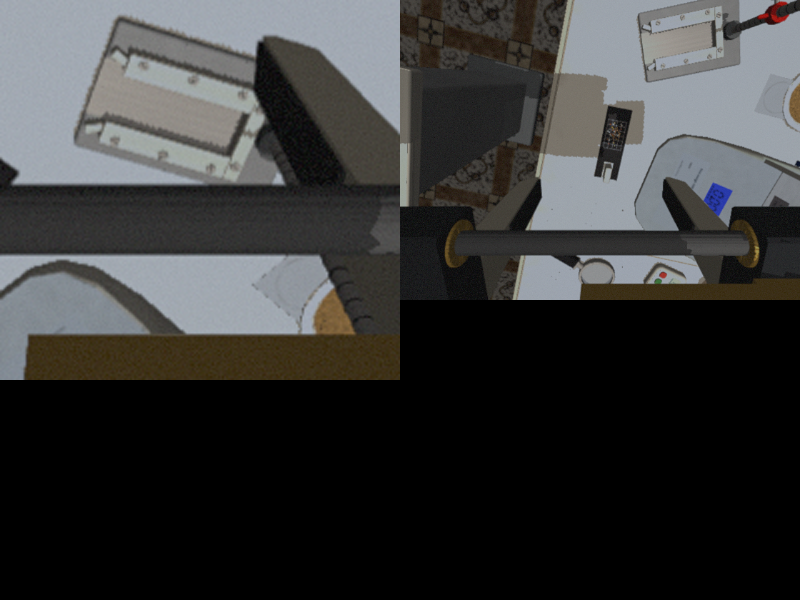

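Wrist views: the left one shows the stage mouth's base corners at (299.5,238) and (277.5,301) px. The right one shows the tray near (297,185) with its tab near (290,241), and the stage top right. I'll enlarge those for accuracy.

Run:
```python
from h import *
w=load('w2')['pixels']
def crop(im,x,y,ww,h,k):
    o=cv2.resize(im[y:y+h,x:x+ww],None,fx=k,fy=k,interpolation=cv2.INTER_CUBIC)
    for i in range(0,ww,10): cv2.putText(o,str(x+i),(i*k,8),0,.3,(0,0,255)); cv2.line(o,(i*k,10),(i*k,14),(0,0,255))
    for j in range(10,h,10): cv2.putText(o,str(y+j),(0,j*k+3),0,.3,(0,0,255))
    return o
o=np.zeros((600,800,3),np.uint8);o[:600,:300]=crop(w,265,140,60,120,5);o[:480,300:]=crop(w,328,0,125,120,4);cv2.imwrite('pics/w2c.png',o)
```

```text
(no output)
```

View pics/w2c.png

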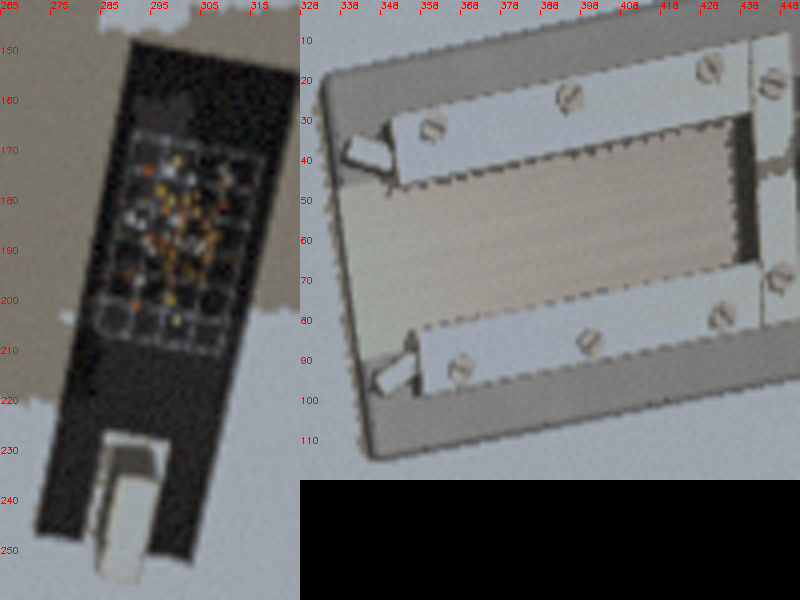

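```bash
cat > fit.py <<'E'
from h import *
from scipy.optimize import least_squares
np.set_printoptions(precision=4,suppress=True)
def pose(obs,x0):
    def f(x):
        c,s=np.cos(x[2]),np.sin(x[2]);R=np.array([[c,-s,0],[s,c,0],[0,0,1]]);r=[]
        for cam,L,uv in obs:
            o,d=ray(cam,uv);p=R@(np.array(L)/1e3)+[x[0],x[1],x[3] if len(x)>3 else 0]
            r+=list(np.cross(p-o,d)*1e3)
        return r
    s=least_squares(f,x0,loss='soft_l1');rr=np.array(s.fun).reshape(-1,3)
    return s.x,np.linalg.norm(rr,axis=1)
E
python3 - <<'E'
from fit import *
T=load('top0');S=load('side0');W1=load('w1');W2=load('w2')
C=[(85,48,12),(85,-48,12),(-55,-48,12),(-55,48,12)]
top=list(zip([T]*4,C,[(201.5,197.5),(231.5,183),(252,226.5),(222,241.5)]))
side=list(zip([S]*4,C,[(265,179),(288,191),(259,215),(236,202)]))
w1=[(W1,C[3],(299.5,238)),(W1,C[2],(277.5,301))]
w2=[(W2,C[3],(333.5,18)),(W2,C[2],(346,115)),(W2,(-42,17,24),(353.5,46)),(W2,(-42,-17,24),(356.5,82.5)),(W2,(45,17,24),(440.5,28.5)),(W2,(45,-17,24),(442.5,65.5))]
for n,o in [('w2',w2),('w1w2',w1+w2),('top',top),('side',side),('all',top+side+w1+w2)]: print(n,*pose(o,[.537,.295,.438]))
print('z free',*pose(w1+w2+top,[.537,.295,.438,0]))
K=[(62,20,5),(62,-20,5),(-62,20,5),(-62,-20,5)]
tw=list(zip([W2]*4,K,[(291.3,148),(325,155),(272,247),(303.5,252.5)]))+[(W2,(-46,0,29),(290.7,245.5))]
tt=list(zip([T]*4,[K[1],K[3],K[2],K[0]],[(270,230),(314,227),(315,241.5),(271,244.5)]))
tt=list(zip([T]*4,[K[1],K[3],K[2],K[0]],[(270,230),(314,227),(315,241.5),(271,244.5)])) 
# top-image upper edge is +x world = tray -y (tray heading +y)
print('tray w',*pose(tw,[.4817,.1197,1.622])); print('tray top',*pose(tt,[.4817,.1197,1.622])); print('z',*pose(tw+tt,[.4817,.1197,1.622,0]))
E
```

```text
w2 [0.5368 0.2974 0.4287] [0.3931 0.7353 0.8848 0.194  0.7407 0.3081]
w1w2 [0.5368 0.2978 0.4277] [1.9205 2.655  0.8352 0.3668 0.8156 0.5967 0.949  0.5416]
top [0.537 0.295 0.444] [2.3214 1.6806 3.3718 1.3906]
side [0.5357 0.2899 0.4307] [0.4338 1.6527 0.6253 2.226 ]
all [0.5369 0.2968 0.4262] [3.5919 1.4905 1.9451 3.5734 3.8859 4.974  4.4287 6.2215 2.6343 3.4731
 0.0571 1.2178 1.0905 0.3073 0.8835 0.6375]
z free [ 0.5379  0.298   0.4311 -0.0052] [0.832  1.0352 0.7555 0.4026 1.082  0.3038 0.4697 0.68   3.9565 1.6808
 1.1326 3.667 ]
tray w [0.482  0.1217 1.6314] [0.2874 0.8355 0.2456 0.2221 0.3097]
tray top [0.4817 0.1197 1.6221] [0.8114 0.7686 1.1011 1.0235]
z [ 0.4825  0.1199  1.6276 -0.0053] [1.073  0.5857 0.3156 0.6317 0.3684 1.0552 0.2398 1.1001 0.9936]
```

```bash
python3 -c "
from h import *
go((.4847,.0748,.08),np.radians(3.5));go((.4847,.0748,.009),np.radians(3.5))"
```

```text
t 1.88 pos [0.4595 0.1416 0.22  ] yaw 14.1 lin [0.2333 0.014  0.1181] roll 0.354 F [-0.2  0.8  0.4] open 0.0928
t 1.88 pos [0.4595 0.1416 0.22  ] yaw 14.1 lin [0.3517 0.0142 0.118 ] roll 0.354 F [-0.2  0.8  0.4] open 0.0928
```

>>> apply_moves([
  {"jaw":0.15,"linear":[0.0,0.014,0.118],"roll":0.354},
  {"jaw":0.15,"linear":[0.08,0.014,0.118],"roll":0.354},
  {"jaw":0.15,"linear":[0.16,0.014,0.118],"roll":0.354},
  {"jaw":0.15,"linear":[0.233,0.014,0.118],"roll":0.354},
  {"jaw":0.15,"linear":[0.233,0.014,0.118],"roll":0.354},
  {"jaw":0.15,"linear":[0.233,0.014,0.118],"roll":0.354},
])

```text
t: 2.62
tool_pos: [0.4856, 0.0759, 0.082]
orientation: [1.163, 1.238, -1.163]
force: [0.1, 0.8, 0.4]
opening: 0.0405
```

```bash
python3 -c "
from h import *
c=snap('wrist','w3')
go((.4847,.0748,.009),np.radians(3.5))
o=c['pixels'].copy()
print(proj(c,[[.4847,.0748,.029],[.4847,.0748,.0]]))
cv2.imwrite('pics/w3v.png',o)"
```

```text
t 2.67 pos [0.4864 0.0757 0.0827] yaw 3.6 lin [ 0.1229 -0.0031  0.0013] roll 0.003 F [ 0.3 -0.  -0.2] open 0.04
[[281.98692533 231.6128833 ]
 [282.01778495 218.72521949]]
```

View pics/w3v.png

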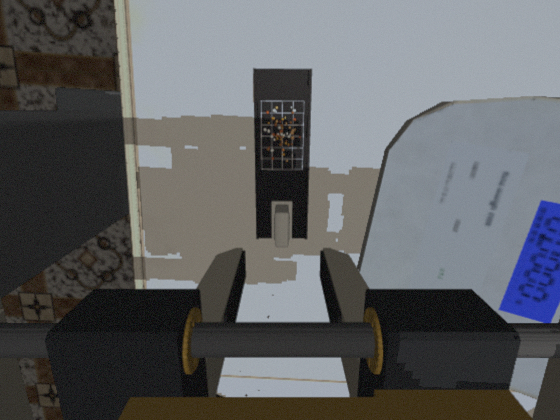

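The tab is seen at (282,228), centred between the finger tips (245 and 320), as predicted. Descending and gripping.

>>> apply_moves([
  {"jaw":0.15,"linear":[0.06,-0.003,0.0],"roll":0},
  {"jaw":0.15,"linear":[0.1,-0.003,0.0],"roll":0},
  {"jaw":0.15,"linear":[0.122,-0.003,0.0],"roll":0},
  {"jaw":0.15,"linear":[0.122,-0.003,0.0],"roll":0},
  {"jaw":0.15,"linear":[0.122,-0.003,0.0],"roll":0},
  {"jaw":1,"linear":[0.122,-0.003,0.0],"roll":0},
  {"jaw":1,"linear":[0.122,-0.003,0.0],"roll":0},
  {"jaw":1,"linear":[0.122,-0.003,0.0],"roll":0},
  {"jaw":1,"linear":[0.122,-0.003,0.0],"roll":0},
  {"jaw":1,"linear":[0.122,-0.003,0.0],"roll":0},
  {"jaw":1,"linear":[0.122,-0.003,0.0],"roll":0},
], force=30)

```text
t: 4.05
tool_pos: [0.4848, 0.0756, 0.0096]
orientation: [1.164, 1.236, -1.162]
force: [-1.4, -0.5, 2.4]
opening: 0.0096
```

```bash
python3 -c "
from h import *
go((.44,.11,.05),np.radians(-20))"
```

```text
t 4.05 pos [0.4848 0.0756 0.0096] yaw 3.6 lin [-0.0674 -0.0708 -0.0618] roll 0.786 F [-1.4 -0.5  2.4] open 0.0096
```

>>> apply_moves([
  {"jaw":1,"linear":[-0.02,0,0],"roll":0},
  {"jaw":1,"linear":[-0.045,0,0],"roll":0},
  {"jaw":1,"linear":[-0.067,-0.01,-0.01],"roll":0.1},
  {"jaw":1,"linear":[-0.067,-0.03,-0.03],"roll":0.25},
  {"jaw":1,"linear":[-0.067,-0.05,-0.045],"roll":0.45},
  {"jaw":1,"linear":[-0.067,-0.07,-0.062],"roll":0.65},
  {"jaw":1,"linear":[-0.067,-0.07,-0.062],"roll":0.77},
  {"jaw":1,"linear":[-0.067,-0.07,-0.062],"roll":0.77},
])

```text
t: 5.05
tool_pos: [0.441, 0.1103, 0.0509]
orientation: [1.457, 1.026, -1.452]
force: [0.1, 0.5, -0.6]
opening: 0.0098
```

```bash
python3 -c "
from h import *
go((.40,.16,.05),np.radians(-42))"
```

```text
t 5.05 pos [0.441  0.1103 0.0509] yaw -19.5 lin [ 0.0012 -0.092  -0.0553] roll 0.751 F [ 0.1  0.5 -0.6] open 0.0098
```

>>> apply_moves([
  {"jaw":1,"linear":[0,-0.02,-0.01],"roll":0.15},
  {"jaw":1,"linear":[0,-0.045,-0.025],"roll":0.35},
  {"jaw":1,"linear":[0,-0.07,-0.04],"roll":0.55},
  {"jaw":1,"linear":[0,-0.092,-0.055],"roll":0.7},
  {"jaw":1,"linear":[0,-0.092,-0.055],"roll":0.75},
  {"jaw":1,"linear":[0,-0.092,-0.055],"roll":0.75},
])

```text
t: 5.8
tool_pos: [0.4005, 0.1596, 0.0511]
orientation: [1.727, 0.768, -1.719]
force: [0.2, 0.1, -0.8]
opening: 0.0098
```

```bash
python3 -c "
from h import *
go((.3706,.2204,.05),np.radians(-65.4))"
```

```text
t 5.8 pos [0.4005 0.1596 0.0511] yaw -41.9 lin [ 0.0016 -0.1048 -0.0422] roll 0.784 F [ 0.2  0.1 -0.8] open 0.0098
```

>>> apply_moves([
  {"jaw":1,"linear":[0,-0.02,-0.01],"roll":0.15},
  {"jaw":1,"linear":[0,-0.045,-0.02],"roll":0.35},
  {"jaw":1,"linear":[0,-0.075,-0.03],"roll":0.55},
  {"jaw":1,"linear":[0,-0.105,-0.042],"roll":0.72},
  {"jaw":1,"linear":[0,-0.105,-0.042],"roll":0.784},
  {"jaw":1,"linear":[0,-0.105,-0.042],"roll":0.784},
  {"jaw":1,"linear":[0,-0.105,-0.042],"roll":0.784},
])

```text
t: 6.68
tool_pos: [0.3709, 0.2197, 0.051]
orientation: [1.987, 0.432, -1.979]
force: [-0.3, 0.4, -0.6]
opening: 0.0098
```

```bash
python3 -c "
from h import *
c=snap('wrist','w4')
go((.3706,.2204,.05),np.radians(-65.4))
o=cv2.resize(c['pixels'][0:300,120:460],None,fx=2,fy=2,interpolation=2)
for i in range(0,340,20): cv2.putText(o,str(120+i),(2*i,8),0,.3,(0,0,255))
for i in range(20,300,20): cv2.putText(o,str(i),(0,2*i),0,.3,(0,0,255))
cv2.imwrite('pics/w4v.png',o)"
```

```text
t 6.72 pos [0.3708 0.2198 0.051 ] yaw -65.4 lin [ 0.0016 -0.001  -0.0001] roll 0.001 F [ 1.   0.1 -0.3] open 0.01
```

View pics/w4v.png

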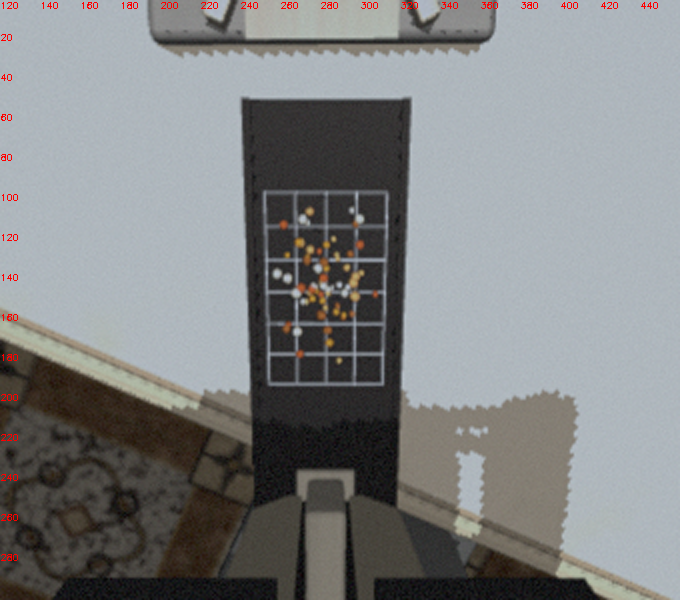

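Run:
```python
from fit import *
c=load('w4')
st=[(c,(-55,48,12),(194.5,20)),(c,(-55,-48,12),(368,20))]
x,r=pose(st,[.537,.297,.43]);print('stage',x,r)
K=[(c,(62,20,5),(241,50)),(c,(62,-20,5),(325.5,50)),(c,(46,19,4),(252,96)) ]
K=K[:2]+[(c,(-46,0,29),(282.5,272))]
def corner(uv,z): return atz(c,uv,z)
for z in (.035,.045,.055,.065):
    a,b=corner((241.2,50),z),corner((325.4,50),z);print(z,np.linalg.norm(a-b),(a+b)/2,np.arctan2(*(a-b)[:2][::-1])-np.pi/2)
go((.3706,.2204,.05),-1.1417)
```

```text
stage [0.5362 0.2969 0.4312] [0.1383 0.1382]
0.035 0.04224123687721769 [0.4695 0.2652 0.035 ] 0.43099939601179926
0.045 0.03992629633397534 [0.468  0.2646 0.045 ] 0.43099939601179926
0.055 0.03761135579073299 [0.4665 0.2639 0.055 ] 0.43099939601179793
0.065 0.03529641524749069 [0.465  0.2633 0.065 ] 0.4309993960117975
t 6.72 pos [0.3708 0.2198 0.051 ] yaw -65.4 lin [ 0.0016 -0.001  -0.0001] roll 0.002 F [ 1.   0.1 -0.3] open 0.01
```

The tray hangs level, yaw 0.431 like the stage, 0.8 mm off laterally, its front about 75.5 mm before the stage origin. I'll lower it and start it in.

>>> apply_moves([
  {"jaw":1,"linear":[0.02,-0.0013,0],"roll":0},
  {"jaw":1,"linear":[0.046,-0.0013,0],"roll":0},
  {"jaw":1,"linear":[0.046,-0.0013,0],"roll":0},
  {"jaw":1,"linear":[0.046,-0.0013,-0.015],"roll":0},
  {"jaw":1,"linear":[0.046,-0.0013,-0.03],"roll":0},
  {"jaw":1,"linear":[0.046,-0.0013,-0.05],"roll":0},
  {"jaw":1,"linear":[0.046,-0.0013,-0.07],"roll":0},
  {"jaw":1,"linear":[0.046,-0.0013,-0.08],"roll":0},
  {"jaw":1,"linear":[0.046,-0.0013,-0.08],"roll":0},
])

```text
t: 7.85
tool_pos: [0.4146, 0.2406, 0.0235]
orientation: [1.987, 0.431, -1.979]
force: [-0.3, -0.6, -0.9]
opening: 0.0097
```

```bash
python3 -c "
from h import *
c=snap('wrist','w5')
go((.3706,.2204,.0231),np.radians(-65.4))
o=cv2.resize(c['pixels'][0:300,120:460],None,fx=2,fy=2,interpolation=2)
cv2.imwrite('pics/w5v.png',o)"
```

```text
t 7.9 pos [0.4142 0.2405 0.0234] yaw -65.4 lin [0.0002 0.0001 0.0799] roll 0.001 F [-0.2  0.8 -1.3] open 0.01
```

View pics/w5v.png

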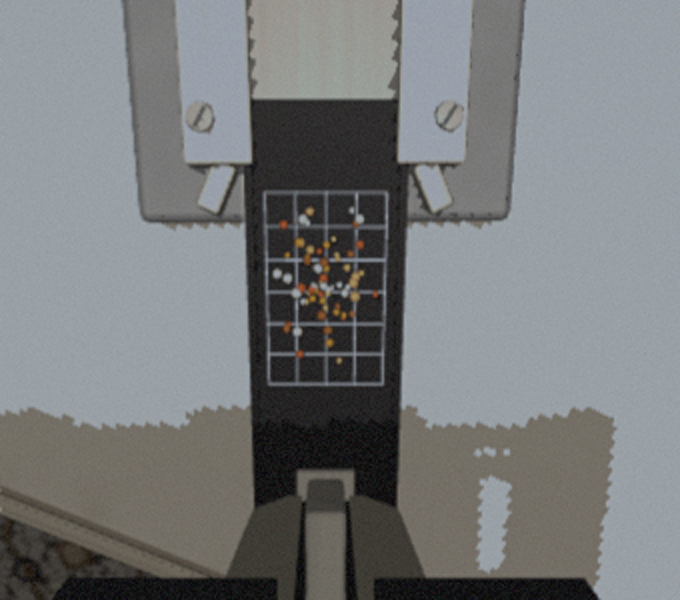

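The tray is under both lips and centred in the slot, with no contact force. Continuing to about 5 mm from the stop.

>>> apply_moves([
  {"jaw":1,"linear":[0,0,-0.02],"roll":0},
  {"jaw":1,"linear":[0,0,-0.045],"roll":0},
  {"jaw":1,"linear":[0,0,-0.07],"roll":0},
  {"jaw":1,"linear":[0,0,-0.095],"roll":0},
  {"jaw":1,"linear":[0,0,-0.112],"roll":0},
  {"jaw":1,"linear":[0,0,-0.112],"roll":0},
  {"jaw":1,"linear":[0,0,-0.112],"roll":0},
])

```text
t: 8.78
tool_pos: [0.4747, 0.2683, 0.0233]
orientation: [1.986, 0.431, -1.98]
force: [-0.6, -0.4, -0.2]
opening: 0.0098
```

>>> apply_moves([
  {"jaw":1,"linear":[0.002,0,-0.002],"roll":0},
  {"jaw":1,"linear":[0.002,0,-0.004],"roll":0},
  {"jaw":1,"linear":[0.002,0,-0.006],"roll":0},
  {"jaw":1,"linear":[0.002,0,-0.007],"roll":0},
  {"jaw":1,"linear":[0.002,0,-0.007],"roll":0},
])

```text
t: 9.4
tool_pos: [0.4786, 0.27, 0.0222]
orientation: [1.986, 0.431, -1.98]
force: [-0.0, 1.3, -0.2]
opening: 0.0096
```

>>> apply_moves([
  {"jaw":1,"linear":[0.0005,0,-0.001],"roll":0},
  {"jaw":1,"linear":[0.001,0,-0.002],"roll":0},
  {"jaw":1,"linear":[0.001,0,-0.003],"roll":0},
  {"jaw":1,"linear":[0.001,0,-0.004],"roll":0},
  {"jaw":1,"linear":[0.001,0,-0.004],"roll":0},
])

```text
t: 10.02
tool_pos: [0.4802, 0.2708, 0.0217]
orientation: [1.985, 0.431, -1.981]
force: [-4.7, -2.3, 5.3]
opening: 0.0101
```

>>> apply_moves([
  {"jaw":1,"linear":[0,0,-0.001],"roll":0},
  {"jaw":1,"linear":[0,0,-0.002],"roll":0},
  {"jaw":1,"linear":[0,0,-0.002],"roll":0},
  {"jaw":0.4,"linear":[-0.001,0,0],"roll":0},
  {"jaw":0.2,"linear":[-0.001,0,0],"roll":0},
  {"jaw":0.2,"linear":[-0.001,0,0],"roll":0},
  {"jaw":0.2,"linear":[-0.001,0,0],"roll":0},
  {"jaw":0.2,"linear":[-0.06,0,0.0],"roll":0},
  {"jaw":0.2,"linear":[-0.12,0,0.0],"roll":0},
  {"jaw":0.2,"linear":[-0.12,0,0.0],"roll":0},
  {"jaw":0.2,"linear":[-0.12,0,0.0],"roll":0},
])

```text
t: 11.4
tool_pos: [0.4798, 0.2708, 0.0931]
orientation: [1.984, 0.431, -1.982]
force: [-0.2, 0.2, -0.1]
opening: 0.0372
```

```bash
python3 -c "
from h import *
c=snap('wrist','w6')
go((.4802,.2708,.10),np.radians(-65.4))
o=cv2.resize(c['pixels'][0:300,80:480],None,fx=2,fy=2,interpolation=2)
for i in range(0,400,20): cv2.putText(o,str(80+i),(2*i,8),0,.3,(0,0,255))
for i in range(20,300,20): cv2.putText(o,str(i),(0,2*i),0,.3,(0,0,255))
cv2.imwrite('pics/w6v.png',o)"
```

```text
t 11.45 pos [0.4793 0.2705 0.0924] yaw -65.4 lin [-0.0127  0.0002 -0.0015] roll 0.001 F [-0.1 -0.4 -0.5] open 0.0374
```

View pics/w6v.png

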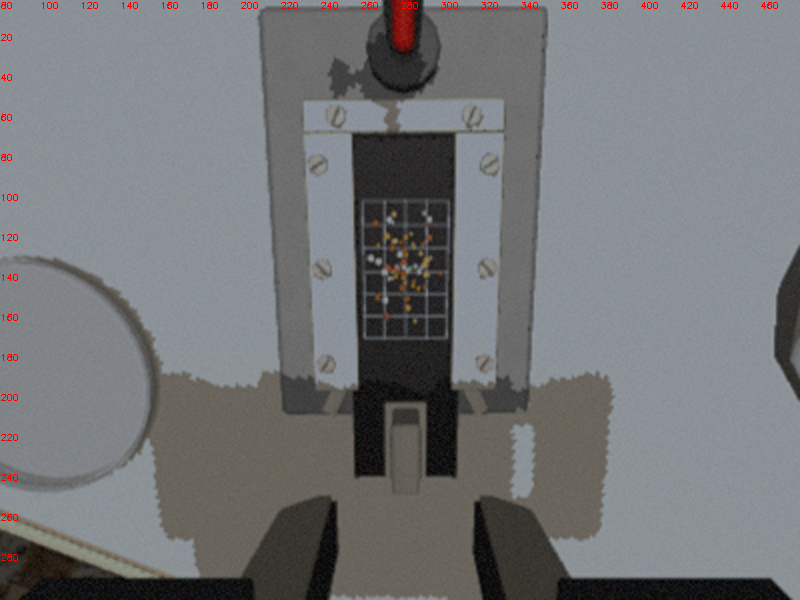

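The tray is home: black up to the stop (row 66), rear edge on row 238, grid centred at (283,134). The red finger's tip is near (281.5,26). Now I'll fit the stage and index height.

Run:
```python
from fit import *
c=load('w6');T=load('top0');S=load('side0');W2=load('w2')
st=[(c,(85,48,12),(210.5,4)),(c,(85,-48,12),(353,4)),(c,(-55,-48,12),(344,206)),(c,(-55,48,12),(222,206)),(c,(45,17,24),(256,66.5)),(c,(45,-17,24),(307.5,66.5))]
x,r=pose(st,[.537,.297,.43]);print('stage',x,r)
print('+z free',*pose(st,[.537,.297,.43,0]))
K=[(-62,20,5),(-62,-20,5),(-46,0,29)]
tr=[(c,(-62,20,17),(257,238)),(c,(-62,-20,17),(308,238)),(c,(-46,0,41),(282.5,229))]
y,r=pose(tr,[.52,.29,.43]);print('tray',y,r)
d=y[:2]-x[:2];ca,sa=np.cos(x[2]),np.sin(x[2]);print('tray in stage',ca*d[0]+sa*d[1],-sa*d[0]+ca*d[1])
g=np.mean([atz(c,u,.016) for u in [(261.5,100),(304,100),(303.5,169),(262.5,169)]],0);d=g[:2]-x[:2];print('grains',g,'in stage',ca*d[0]+sa*d[1],-sa*d[0]+ca*d[1])
tip=np.array([x[0]+.05*ca,x[1]+.05*sa]);print('tip xy',tip)
for n,cam,uv in [('w6',c,(281.5,26)),('top',T,(216,194)),('side',S,(268.7,164.5))]:
    o,dd=ray(cam,uv);k=(tip-o[:2])@dd[:2]/(dd[:2]@dd[:2]);p=o+k*dd;print(n,p, p[:2]-tip)
print('tri T,S',tri((T,(216,194)),(S,(268.7,164.5))),'all',tri((T,(216,194)),(S,(268.7,164.5)),(c,(281.5,26))))
```

```text
stage [0.5364 0.2972 0.4366] [1.6203 1.6318 0.9736 1.7378 0.1403 0.4156]
+z free [ 0.5365  0.2972  0.4351 -0.0044] [0.5055 0.4907 0.546  0.1551 0.4737 0.0712]
tray [0.5216 0.2903 0.4305] [0.0817 0.0799 0.1204]
tray in stage -0.016296195453306125 1.0281523658449074e-05
grains [0.5365 0.2968 0.016 ] in stage -7.627891132960406e-06 -0.0003967311260858229
tip xy [0.5817 0.3183]
w6 [0.5816 0.3186 0.1083] [-0.0001  0.0003]
top [0.5817 0.3183 0.111 ] [ 0.     -0.0001]
side [0.585  0.3169 0.1067] [ 0.0033 -0.0015]
tri T,S (array([0.5843, 0.3187, 0.1054]), [np.float64(0.001452324547985712), np.float64(0.00145232454798581)]) all (array([0.5835, 0.3187, 0.1055]), [np.float64(0.0007811179942331468), np.float64(0.0021455593667887387), np.float64(0.001399375916462263)])
```

```bash
python3 -c "
from h import *
go((.47,.08,.2),np.radians(-90))"
```

```text
t 11.45 pos [0.4793 0.2705 0.0924] yaw -65.4 lin [-0.1785  0.2826  0.1466] roll 0.821 F [-0.1 -0.4 -0.5] open 0.0374
```

>>> apply_moves([
  {"jaw":0.2,"linear":[-0.1,0,0],"roll":0},
  {"jaw":0.2,"linear":[-0.178,0,0],"roll":0},
  {"jaw":0.1,"linear":[-0.178,0.07,0.035],"roll":0.2},
  {"jaw":0.05,"linear":[-0.178,0.14,0.07],"roll":0.4},
  {"jaw":0.05,"linear":[-0.178,0.21,0.11],"roll":0.6},
  {"jaw":0.05,"linear":[-0.178,0.283,0.147],"roll":0.8},
  {"jaw":0.05,"linear":[-0.178,0.283,0.147],"roll":0.82},
  {"jaw":0.05,"linear":[-0.178,0.283,0.147],"roll":0.82},
])

```text
t: 12.45
tool_pos: [0.4695, 0.0799, 0.1987]
orientation: [2.219, -0.002, -2.222]
force: [-0.1, 0.2, -0.1]
opening: 0.0438
```

```bash
python3 -c "
from h import *
go((.459,-.118,.15),np.radians(-112))"
```

```text
t 12.45 pos [0.4695 0.0799 0.1987] yaw -90.0 lin [0.0818 0.3297 0.0175] roll 0.735 F [-0.1  0.2 -0.1] open 0.0438
```

>>> apply_moves([
  {"jaw":0.05,"linear":[0,0.08,0.005],"roll":0.2},
  {"jaw":0.05,"linear":[0.02,0.16,0.01],"roll":0.4},
  {"jaw":0.05,"linear":[0.05,0.24,0.015],"roll":0.6},
  {"jaw":0.05,"linear":[0.08,0.33,0.0175],"roll":0.735},
  {"jaw":0.05,"linear":[0.08,0.33,0.0175],"roll":0.735},
  {"jaw":0.05,"linear":[0.08,0.33,0.0175],"roll":0.735},
  {"jaw":0.05,"linear":[0.08,0.33,0.0175],"roll":0.735},
])

```text
t: 13.32
tool_pos: [0.4597, -0.1166, 0.1514]
orientation: [-2.013, 0.39, 2.014]
force: [0.6, -1.3, 0.2]
opening: 0.0443
```

```bash
python3 -c "
from h import *
c=snap('wrist','w7')
go((.459,-.118,.013),np.radians(-112))
o=cv2.resize(c['pixels'][0:300,80:480],None,fx=2,fy=2,interpolation=2)
for i in range(0,400,20): cv2.putText(o,str(80+i),(2*i,8),0,.3,(0,0,255))
for i in range(20,300,20): cv2.putText(o,str(i),(0,2*i),0,.3,(0,0,255))
cv2.imwrite('pics/w7v.png',o)"
```

```text
t 13.38 pos [ 0.4597 -0.1167  0.1515] yaw -111.8 lin [0.2309 0.0019 0.0003] roll 0.005 F [-0.3  0.3  0. ] open 0.0439
```

View pics/w7v.png

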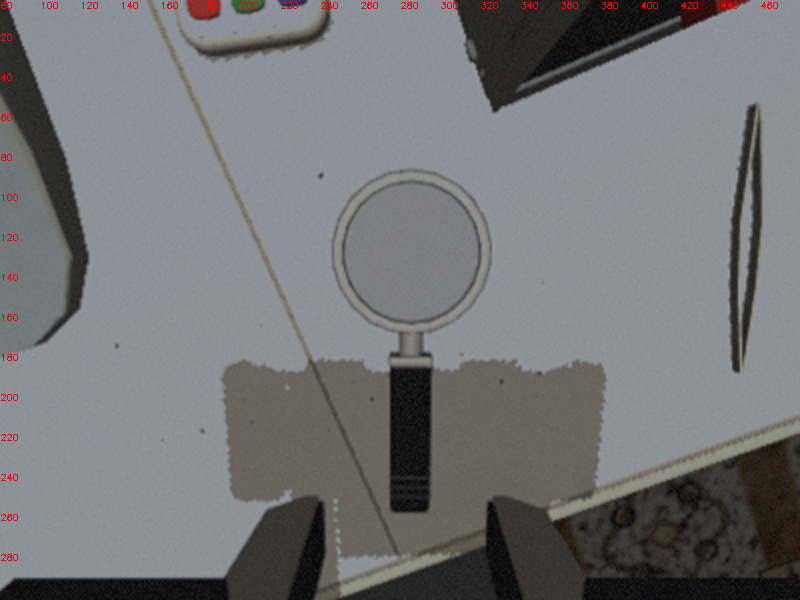

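Lens centre is at (285.7,125.7), handle running from (285,177) to (284.7,256); the fingers straddle it.

Run:
```python
from fit import *
c=load('w7');T=load('top0');S=load('side0')
a=atz(c,(285.7,125.7),.012);b=atz(c,(285.3,177),.014);e=atz(c,(284.7,255.5),.013)
print(a,b,e,np.linalg.norm((a-b)[:2]),np.linalg.norm((a-e)[:2]))
print('height lens',tri((c,(285.7,125.7)),(T,(386.5,220.5))),'handle end',tri((c,(284.7,256)),(S,(277,314.5))))
yaw=np.arctan2(*(a-e)[:2][::-1]);print(yaw,np.degrees(yaw)-90)
g=a[:2]-.065*np.array([np.cos(yaw),np.sin(yaw)]);print('grip',g)
go((g[0],g[1],-.012+.0),yaw-np.pi/2)
```

```text
[ 0.52   -0.1444  0.012 ] [ 0.4773 -0.1271  0.014 ] [ 0.4035 -0.0971  0.013 ] 0.04607379412445675 0.1258078498146835
height lens (array([ 0.5198, -0.1442,  0.0029]), [np.float64(0.00031339589493033725), np.float64(0.0003133958949305976)]) handle end (array([ 0.4039, -0.0978,  0.0138]), [np.float64(0.0009250113541031785), np.float64(0.0009250113541032119)])
-0.3859848062707295 -112.1153003554875
grip [ 0.4598 -0.12  ]
t 13.38 pos [ 0.4597 -0.1167  0.1515] yaw -111.8 lin [ 0.2725  0.0043 -0.0022] roll 0.009 F [-0.3  0.3  0. ] open 0.0439
```

```bash
python3 -c "
from h import *
go((.4644,-.1218,.003),-.386-np.pi/2)"
```

```text
t 13.38 pos [ 0.4597 -0.1167  0.1515] yaw -111.8 lin [ 0.2475  0.0044 -0.0104] roll 0.009 F [-0.3  0.3  0. ] open 0.0439
```

>>> apply_moves([
  {"jaw":0.05,"linear":[0.08,0.0044,-0.0104],"roll":0.01},
  {"jaw":0.05,"linear":[0.16,0.0044,-0.0104],"roll":0.01},
  {"jaw":0.05,"linear":[0.21,0.0044,-0.0104],"roll":0.01},
  {"jaw":0.05,"linear":[0.235,0.0044,-0.0104],"roll":0.01},
  {"jaw":0.05,"linear":[0.2475,0.0044,-0.0104],"roll":0.01},
  {"jaw":0.05,"linear":[0.2475,0.0044,-0.0104],"roll":0.01},
  {"jaw":0.05,"linear":[0.2475,0.0044,-0.0104],"roll":0.01},
], force=50)

```text
t: 14.25
tool_pos: [0.4655, -0.1222, 0.0044]
orientation: [-2.013, 0.396, 2.009]
force: [1.0, -0.8, 0.8]
opening: 0.0445
```

>>> apply_moves([
  {"jaw":1,"linear":[0,0,0],"roll":0},
  {"jaw":1,"linear":[0,0,0],"roll":0},
  {"jaw":1,"linear":[0,0,0],"roll":0},
  {"jaw":1,"linear":[0,0,0],"roll":0},
  {"jaw":1,"linear":[0,0,0],"roll":0},
  {"jaw":1,"linear":[0,0,0],"roll":0},
], force=50)

```text
t: 15.0
tool_pos: [0.4657, -0.1223, 0.0046]
orientation: [-2.013, 0.396, 2.008]
force: [-1.2, -0.2, 4.6]
opening: 0.0195
```

```bash
python3 -c "
from h import *
c=snap('wrist','w8');print(atz(load('top0'),(315,130),.317))
go((.42,-.09,.24),-.386-np.pi/2)"
```

```text
[0.68243203 0.06911979 0.317     ]
t 15.05 pos [ 0.4657 -0.1223  0.0046] yaw -112.1 lin [-0.3927 -0.0203  0.0897] roll -0.001 F [-1.6 -0.2  5.8] open 0.0194
```

>>> apply_moves([
  {"jaw":1,"linear":[-0.02,0,0],"roll":0},
  {"jaw":1,"linear":[-0.06,0,0],"roll":0},
  {"jaw":1,"linear":[-0.11,0,0],"roll":0},
  {"jaw":1,"linear":[-0.17,0,0.01],"roll":0},
  {"jaw":1,"linear":[-0.23,-0.005,0.03],"roll":0},
  {"jaw":1,"linear":[-0.29,-0.01,0.05],"roll":0},
  {"jaw":1,"linear":[-0.35,-0.015,0.07],"roll":0},
  {"jaw":1,"linear":[-0.392,-0.02,0.09],"roll":0},
  {"jaw":1,"linear":[-0.392,-0.02,0.09],"roll":0},
  {"jaw":1,"linear":[-0.392,-0.02,0.09],"roll":0},
])

```text
t: 16.3
tool_pos: [0.4195, -0.0901, 0.2385]
orientation: [-2.012, 0.396, 2.009]
force: [0.2, -0.2, -1.5]
opening: 0.0193
```

Run:
```python
from h import *
c=snap('wrist','w9');a=load('w8')
ims=[]
for n,x in (('w8',a),('w9',c)):
    g=x['pixels'];v=cv2.cvtColor(g,cv2.COLOR_BGR2GRAY)
    cs=cv2.HoughCircles(cv2.medianBlur(v,3),cv2.HOUGH_GRADIENT,1,20,param1=80,param2=30,minRadius=30,maxRadius=110)
    print(n,None if cs is None else cs[0][:4].round(1).tolist())
go((.42,.06,.24),np.radians(-88))
```

```text
w8 [[281.5, 153.5, 65.30000305175781], [254.5, 153.5, 99.4000015258789], [288.5, 173.5, 83.4000015258789], [299.5, 139.5, 84.5999984741211]]
w9 [[281.5, 153.5, 65.0999984741211], [447.5, 267.5, 109.4000015258789], [278.5, 174.5, 83.0], [403.5, 283.5, 106.0999984741211]]
t 16.35 pos [ 0.4193 -0.0901  0.238 ] yaw -112.1 lin [-0.0039 -0.2321  0.0931] roll -0.805 F [ 0.1  0.4 -1.1] open 0.0191
```

The lens rim stays at the same wrist pixel, (281.5,153.5), radius 65, before and after the lift, so the loupe has not tilted. On to the stage.

>>> apply_moves([
  {"jaw":1,"linear":[0,-0.03,0.01],"roll":-0.1},
  {"jaw":1,"linear":[0,-0.08,0.03],"roll":-0.25},
  {"jaw":1,"linear":[0,-0.13,0.05],"roll":-0.45},
  {"jaw":1,"linear":[0,-0.19,0.075],"roll":-0.65},
  {"jaw":1,"linear":[0,-0.22,0.088],"roll":-0.78},
  {"jaw":1,"linear":[0,-0.232,0.093],"roll":-0.805},
  {"jaw":1,"linear":[0,-0.232,0.093],"roll":-0.805},
])

```text
t: 17.23
tool_pos: [0.4197, 0.0598, 0.2367]
orientation: [2.2, 0.035, -2.205]
force: [-0.5, -0.8, -1.4]
opening: 0.0196
```

Run:
```python
from h import *
# lens at stage x=-40 ; lens is .0588 ahead of TCP at grasp:
a=np.array([.52,-.1444]);t=np.array([.4657,-.1223]);u=np.array([np.cos(-.386),np.sin(-.386)]);n=np.array([-u[1],u[0]]);print((a-t)@u,(a-t)@n)
k=.433;e=np.array([np.cos(k),np.sin(k)]);p=np.array([.5364,.2970])-e*(.0586+.045);print(p)
go((*p,.20),k-np.pi/2)
```

```text
0.05862507188799204 -3.0759189950502316e-05
[0.44236114 0.25352987]
t 17.23 pos [0.4197 0.0598 0.2367] yaw -88.0 lin [ 0.0602 -0.3216 -0.0489] roll -0.761 F [-0.5 -0.8 -1.4] open 0.0196
```

>>> apply_moves([
  {"jaw":1,"linear":[0,-0.03,0],"roll":-0.1},
  {"jaw":1,"linear":[0.01,-0.09,-0.01],"roll":-0.25},
  {"jaw":1,"linear":[0.02,-0.16,-0.02],"roll":-0.42},
  {"jaw":1,"linear":[0.04,-0.23,-0.035],"roll":-0.6},
  {"jaw":1,"linear":[0.05,-0.29,-0.045],"roll":-0.72},
  {"jaw":1,"linear":[0.06,-0.3216,-0.049],"roll":-0.761},
  {"jaw":1,"linear":[0.06,-0.3216,-0.049],"roll":-0.761},
  {"jaw":1,"linear":[0.06,-0.3216,-0.049],"roll":-0.761},
])

```text
t: 18.23
tool_pos: [0.4426, 0.2523, 0.2002]
orientation: [1.979, 0.431, -1.985]
force: [-0.5, 0.4, -1.3]
opening: 0.0193
```

Run:
```python
from h import *
k=.433
go((.44236,.25353,.108),k-np.pi/2)
```

```text
t 18.23 pos [0.4426 0.2523 0.2002] yaw -65.3 lin [ 0.1537 -0.0023 -0.0009] roll -0.004 F [-0.5  0.4 -1.3] open 0.0193
```

>>> apply_moves([
  {"jaw":1,"linear":[0.05,-0.0023,-0.001],"roll":-0.004},
  {"jaw":1,"linear":[0.1,-0.0023,-0.001],"roll":-0.004},
  {"jaw":1,"linear":[0.14,-0.0023,-0.001],"roll":-0.004},
  {"jaw":1,"linear":[0.1537,-0.0023,-0.001],"roll":-0.004},
  {"jaw":1,"linear":[0.1537,-0.0023,-0.015],"roll":-0.004},
  {"jaw":1,"linear":[0.1537,-0.0023,-0.03],"roll":-0.004},
  {"jaw":1,"linear":[0.1537,-0.0023,-0.045],"roll":-0.004},
  {"jaw":1,"linear":[0.1537,-0.0023,-0.06],"roll":-0.004},
  {"jaw":1,"linear":[0.1537,-0.0023,-0.07],"roll":-0.004},
  {"jaw":1,"linear":[0.1537,-0.0023,-0.0759],"roll":-0.004},
  {"jaw":1,"linear":[0.1537,-0.0023,-0.0759],"roll":-0.004},
  {"jaw":1,"linear":[0.1537,-0.0023,-0.0759],"roll":-0.004},
  {"jaw":1,"linear":[0.1537,-0.0023,-0.0759],"roll":-0.004},
])

```text
t: 19.85
tool_pos: [0.4831, 0.2723, 0.1078]
orientation: [1.978, 0.433, -1.984]
force: [0.1, -0.6, -1.7]
opening: 0.019
```

Run:
```python
from h import *
w=snap('wrist','w10');s=snap('side','side1');t=snap('top','top1')
k=.433;e=np.array([np.cos(k),np.sin(k)]);p=np.array([.5364,.2970])-e*.0586
go((*p,.108),k-np.pi/2)
def crop(im,x,y,ww,h,q):
    o=cv2.resize(im[y:y+h,x:x+ww],None,fx=q,fy=q,interpolation=cv2.INTER_CUBIC)
    for i in range(0,ww,10): cv2.putText(o,str(x+i),(i*q,8),0,.3,(0,0,255))
    for j in range(10,h,10): cv2.putText(o,str(y+j),(0,j*q+3),0,.3,(0,0,255))
    return o
o=np.zeros((600,800,3),np.uint8)
o[:340,:400]=crop(w['pixels'],180,0,200,170,2);o[:600,400:800]=crop(s['pixels'],225,130,80,120,5)
o[340:600,:400]=crop(t['pixels'],190,175,80,52,5);cv2.imwrite('pics/fin.png',o)
```

```text
t 20.0 pos [0.4832 0.2723 0.1079] yaw -65.2 lin [-0.0002 -0.0001 -0.0001] roll 0.0 F [ 0.3  0.5 -1.7] open 0.0191
```

View pics/fin.png

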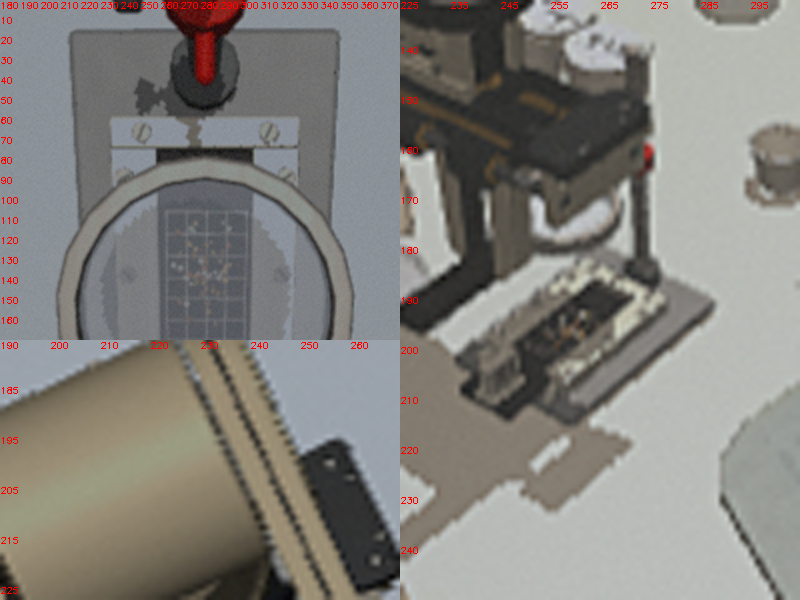

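Run:
```python
from fit import *
c=load('w6');w=load('w10');S=load('side0');T=load('top0')
print('tip two wrist',tri((c,(282,26)),(w,(282.5,41.5))),'all',tri((c,(282,26)),(w,(282.5,41.5)),(T,(216,194))))
tip=np.array([.5364,.2972])+.05*np.array([np.cos(.433),np.sin(.433)])
for uv in [(282.5,41.5)]:
    o,d=ray(w,uv);k=(tip-o[:2])@d[:2]/(d[:2]@d[:2]);print((o+k*d),tip)
# same estimate for known point: stop front edge top (45,0,24) in w10 at row 74
st=np.array([.5364,.2972])+.045*np.array([np.cos(.433),np.sin(.433)])
for cam,uv,n in [(w,(282.5,74),'w10'),(c,(281.8,66.5),'w6')]:
    o,d=ray(cam,uv);k=(st-o[:2])@d[:2]/(d[:2]@d[:2]);print(n,'stop z (24)',(o+k*d)[2])
# lens rim outer top edge: front point of rim (36mm ahead) and predicted pixels for z_lens
lc=np.array([.4832,.2723])+.0586*np.array([np.cos(.433),np.sin(.433)]);print('lens',lc)
a=np.radians(-65.2)+np.pi/2;u=np.array([np.cos(a),np.sin(a)]);n=np.array([-u[1],u[0]])
P=[np.r_[lc+.036*u,.1154],np.r_[lc+.036*n,.1154],np.r_[lc-.036*n,.1154]]
print('pred rim front/left/right',proj(w,P).round(1).tolist(),'seen (282.5,79) ~(208.5,150) ~(357,150)')
```

```text
tip two wrist (array([0.5838, 0.3195, 0.0973]), [np.float64(5.754632019127496e-05), np.float64(5.754632019125556e-05)]) all (array([0.582 , 0.3186, 0.1082]), [np.float64(0.00036650538611851004), np.float64(0.00012528543874490552), np.float64(0.00029589254249807063)])
[0.5816 0.3186 0.1107] [0.5818 0.3182]
w10 stop z (24) 0.022109897619270347
w6 stop z (24) 0.021734890816441726
lens [0.5364 0.2969]
pred rim front/left/right [[284.1, 74.7], [208.2, 156.2], [359.6, 156.2]] seen (282.5,79) ~(208.5,150) ~(357,150)
```

```bash
python3 -c "
from h import *
s=read_state();print(s['t'],s['tool_pos'],abs(s['dq']).max(),s['opening'],s['force']);print(close_job())"
```

```text
20.0 [0.48316784 0.27229893 0.10789157] 0.001255450545559689 0.019107975273458252 [ 0.30115589  0.54077385 -1.66775794]
the job is handed in; nothing more can be done
None
```

The tray is in the stage against its end stop and released, and the loupe is held level over the grains at index height. I handed the job in at t = 20 s.

**Tray:** I gripped it by its tab, slid it under the lips and felt about 5 N at the stop before letting go. The picture afterwards showed it home. I measured its origin at stage x = -16.3 mm (home is -17) and the grains' centre within 0.5 mm of the stage origin.

**Loupe:**
- **Hold:** I gripped the handle about 59 mm from the lens centre with 50 N. The rim sat at the same spot in the wrist camera before and after lifting, so it did not tilt in the fingers.
- **Position:** The lens is calculated to lie within 1 mm of the grains' centre and at 110.3 mm height. The arm was still at the end, and the wrist felt little more than the loupe's weight.

**Where the checks disagreed:**
- **Index height:** Single-view estimates ran from 107 to 111 mm. Two wrist views triangulated together gave 97 mm, but they were taken close together, so I did not trust that. I took about 110 mm.
- **Camera bias:** The cameras read heights up to 8 mm low on the stage plate. The rim's front edge also appeared about 4 pixels (2 mm) from where I predicted it. That leaves a few millimetres of uncertainty in lens position and height, against limits of 10 mm and 7 mm.
- **Column clearance:** In the last side view the gripper body overlaps the column from that angle. I felt no contact force there.

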